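# Lid back on the bamboo box, flap held open at 60 degrees

## Task

The bamboo box has been wiped out: put its lid back on squarely and fully home, flap over the box's front (the side with the brass label frame), setting it down rather than dropping it, and let go of it. Then raise the hinged flap and hold it open at 60 degrees so that I can slip the post and keys in with both hands; the flap falls shut by itself, so finish while still holding it there, with the lid still seated on the box. Leave the other things on the console where they are.

Things in the scene. Friction and masses are not known exactly. Their poses are not given: they have to be found in the camera images.
- box: Open bamboo box fixed to the console, pale with dark corner joints, 200 (x) x 150 (y) x 90 mm high, walls 8 mm thick (mouth 184 x 134 mm). Origin: centre of its underside, on the console. Its +x side is the front, with a small brass label frame.
- lid: Lift-off bamboo lid, 204 (x) x 154 (y) mm, 0.4 kg with flap. Origin: centre, at the underside of its two locating battens; seated, it lies 80 mm above the box's origin. Pale fixed board (x -102 to 0, top at z 24 mm) carries the handle; the other half (+x) is an opening under the dark flap. Its +x must point as the box's +x. Starts flat on the console, right way up, flap shut.
- lid_rim (a point): Centre of the lid at the height of its rim's underside, at (0, 0, 10) mm in the lid's frame: the face that rests on the box's top edge. The battens below it are 10 mm deep, 179 mm long (x) and measure 129 mm over their outsides (y), so they drop into the box mouth with 2.5 mm play on each side.
- lid_handle (a point): Centre of the dark bridge handle on the fixed half of the lid, at (-28, 0, 49) mm in the lid's frame: a bar 96 mm long (lid y), 14 mm thick (lid x), 16 mm high, its underside 17 mm above the board, standing on two feet 37 mm either side of its middle.
- flap (a joint): Opening angle of the flap, rad: 0 shut, 1.047 at 60 degrees, stop at 1.48. Free hinge with next to no friction: falls shut by its weight (0.12 kg) from any angle.
- flap_hinge (a point): Middle of the flap's hinge axis, at (0, 0, 24) mm in the lid's frame. The axis runs along the lid's y; opening raises the front (+x) edge and swings it back towards the handle.
- flap_panel: The flap itself: dark bamboo panel, from 2 to 112 mm in front of the hinge axis, 154 mm wide, 8 mm thick, top flush with the fixed board when shut, its front edge overhanging the lid by 10 mm. Origin on the hinge axis; x runs from the hinge to the free edge, z is the normal of its upper face; turns with the flap.
- knob (a point): Grip point of the round brass knob on the flap, at (86, 0, 23) mm in the flap panel's frame. The knob stands 33 mm off the panel on its z axis; its head is a 23 mm diameter cylinder from 17 to 29 mm above the panel, on a 15 mm neck. Pinched along the hinge direction it can turn between the pads as the flap swings.
- dish: Bystander: turquoise glass dish, 120 mm across, 34 mm high. Origin under its centre.
- key_a: Bystander: steel key, about 62 mm long, 4 mm thick, lying flat. Origin underneath, near its middle.
- key_b: Bystander: second steel key, same as the first.
- freshener: Bystander: white plastic air freshener, 76 mm wide at the foot, 131 mm high with its grey button. Origin under its centre.
- cologne: Bystander: amber glass cologne bottle, 52 mm diameter, 165 mm high. Origin under its centre.
- shoe_brush: Bystander: wooden shoe brush, 150 x 50 x 44 mm. Origin under its centre.
- polish_tin: Bystander: red shoe-polish tin, 74 mm diameter, 24 mm high. Origin under its centre.

How it is judged:
By the outcome, as a careful person would: the job done as asked, in the order asked, and still so for the second after the job is handed in, while the arm keeps its last pose, push and grip.
It also fails if it takes over 54 s, if anything falls off the work surface, if the arm or the gripper's body presses on something with over 40 N, if the wrist force passes 120 N, or if a joint passes its speed limit or range.

## Robot

A 6-joint arm with a two-finger parallel gripper is mounted at the origin on the work surface. World frame = base frame: x ahead of the robot, y to its left, z up, the work surface at z = 0. Lengths are in m, angles in rad, forces in N, time in s.
With the tool pointing down it reaches from about 0.325 to 1 m from the base axis. Payload 5.1 kg.
Tool frame: the origin (TCP) lies at the very end of the fingers, on their centre line; the grasp point (between the pads) lies 19 mm behind it; z points along the fingers, y is the direction in which the jaws open and shut (so a half turn about z gives the same grasp; the last joint's range is limited). The gripper opens to 85 mm and grips with 20 to 120 N. Pads are 22 mm wide; open, the fingers measure 114 mm over their backs; the gripper's body (76 mm by 85 mm) begins 54 mm behind the grasp point. The pads swing forward as they close: fully open they stand 13 mm farther back than shut.
Start: joints at [1.081, 0.124, 1.65, -0, 1.367, -0.083], TCP at [0.257, 0.597, 0.231] pointing down, gripper open.
Joint ranges: [-2.61, 2.61], [-1.02, 2.33], [0.03, 2.71], [-1.35, 4.49], [0.32, 2.68], [-2.91, 2.91]. Speed limits (rad/s): [2.57, 2.57, 3.14, 3.14, 3.14, 3.14].

## Interface

Orientations are given as a rotation vector (axis times angle).
In Python, from cell import ctrl, jaws, eyes, workorder gives the robot as it stands. Calls block until the motion is done:
- ctrl.move_to(position, orientation): joint-space move of the TCP to a pose.
- ctrl.move_linear(position, attitude=None, rate=0.15, contact_N=None): straight line of the TCP; attitude=None keeps the orientation; rate is the mean speed in m/s. With contact_N (N) it stops when the force on the tool has changed by that much, and returns True; else False.
- ctrl.set_joints(angles): joint-space move.
- jaws.grip(opening): opening from 0.0 (shut) to 1.0 (fully open); the grip force is fixed at half the most; returns when the fingers have stopped.
- ctrl.wait(seconds).
- ctrl.inverse_kinematics(position, orientation): joint angles nearest the present ones, or None.
- ctrl.state(): the state.
- eyes.read_camera(name): name is "scene" or "top" or "wrist"; returns (picture, depth): 480x640x3 uint8, red, green, blue; 480x640 float32, m along the optical axis (not along the pixel's ray), 0 where there is no reading.
- eyes.calibration(name): a dict with "fx", "fy", "cx", "cy" (pixels), "origin" and "rotation" of the camera in the world; the wrist camera has in their place "mount" (4x4, takes a point from camera to tool coordinates, whose origin is the TCP and whose axes are the flange's). Camera axes: x right, y up, looking along -z (the intrinsics and any distortion apply to the point x, -y, -z); pixel columns grow to the right and rows downward; lengths in m; the calibration is good to about 2 mm. A picture is of the moment at which its call begins: read the wrist's pose just before it. calibration takes no time and is no camera call.
A pose or a line that the arm cannot do raises ctrl.IKError and nothing moves.
- workorder.sign_off(): hands the job in, once; it reports no verdict.
The state is a dict: "time": time; "qpos": joint angles; "joint_vel": joint speeds; "joint_efforts": joint torques, N m; "eef_pos": TCP position; "eef_rot": TCP orientation; "ft_force": force on the tool from outside, world axes, zero at the start; "torque": the same for the moment, N m; "gripper_width": opening from 0.0 (shut) to 1.0 (fully open).
Only numpy, scipy, OpenCV 4.12 (cv2) and the standard library are available. Lean on these libraries where they do the work, as an engineer would, in place of code of your own. Each camera call takes 0.05 s, during which the arm holds its last target.

## Working session

There is one attempt and no reset: what is moved stays moved. The work goes in short steps, each a Python script; the robot and the scene stay as the last script left them, time stands still between calls to the robot, and variables do not carry over. Pictures are saved under pics/ and viewed, and the job is handed in when it is done.

```bash
ls; mkdir -p pics
python3 - <<'E'
from cell import ctrl,jaws,eyes
import cv2,numpy as np
for n in ["scene","top"]:
    p,d=eyes.read_camera(n); cv2.imwrite(f"pics/{n}0.png",p[:,:,::-1]); np.savez(f"pics/{n}0.npz",p=p,d=d)
    print(n,eyes.calibration(n))
print(eyes.calibration("wrist")); print(ctrl.state())
E
```

```text
pics
scene {'fx': 621.2040480808779, 'fy': 621.2040480808779, 'cx': 313.3407237207961, 'cy': 236.97206927338146, 'origin': array([ 1.5268902 , -0.28239797,  1.14404441]), 'rotation': array([0.61714445, 0.47072162, 1.20318202])}
top {'fx': 594.8322388803819, 'fy': 594.8322388803819, 'cx': 322.0595827953712, 'cy': 248.17273203594843, 'origin': array([ 0.45239847, -0.00838001,  1.68482852]), 'rotation': array([ 0.08257445, -0.05928878, -1.59905451])}
{'fx': 427.2352033267773, 'fy': 427.2352033267773, 'cx': 323.72128942651176, 'cy': 234.2322878569776, 'mount': array([[ 9.23067835e-05,  9.64642512e-01,  2.63561788e-01,
         6.49221689e-02],
       [ 9.99999425e-01,  1.92504900e-04, -1.05480063e-03,
        -6.29131195e-04],
       [-1.06824247e-03,  2.63561734e-01, -9.64641939e-01,
        -1.41829971e-01],
       [ 0.00000000e+00,  0.00000000e+00,  0.00000000e+00,
         1.00000000e+00]])}
{'time': 0.1, 'qpos': array([ 1.08139285e+00,  1.24464182e-01,  1.65152236e+00, -2.14582869e-06,
        1.36751517e+00, -8.26013907e-02]), 'joint_vel': array([ 8.23708880e-05, -1.18251227e-03, -2.66057632e-03,  2.73389883e-04,
       -1.93813013e-04, -2.70306354e-04]), 'joint_efforts': array([ 4.74057961e-04, -4.24927926e+01, -3.66654968e+01, -1.01629880e-04,
        3.84194660e-03,  2.02898127e-05]), 'eef_pos': array([0.25695763, 0.59645606, 0.23016914]), 'eef_rot': array([-6.34496863e-01, -3.07630278e+00,  2.87736223e-03]), 'ft_force': array([0.4487096 , 0.12537172, 0.11729293]), 'torque': array([ 0.04623535,  0.02995257, -0.00945601]), 'gripper_width': 0.9948828990361175}
```

View pics/scene0.png

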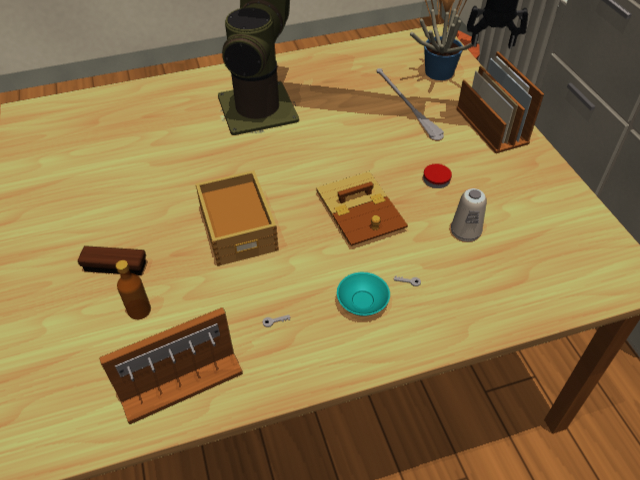

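View pics/top0.png

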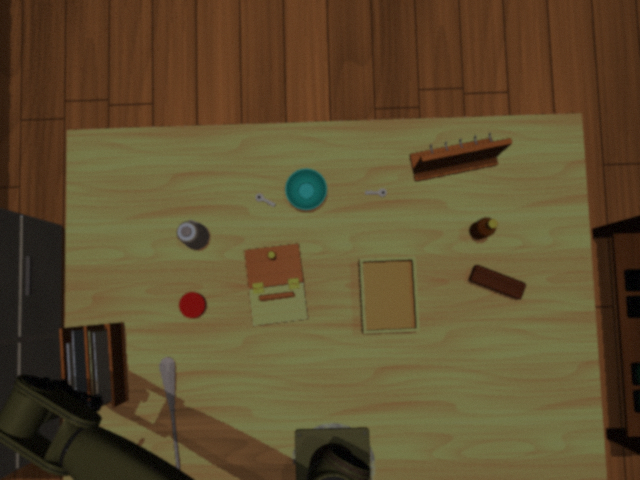

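Both views are clear. In top, the box is around (388,295) with its front facing up in the image (+x), and the lid is around (276,283), slightly rotated with its flap towards +x. I'll measure both by depth.

```bash
cat > h.py <<'E'
import numpy as np, cv2
from scipy.spatial.transform import Rotation as R
from cell import ctrl,jaws,eyes,workorder
def cloud(n,d,c=None,st=None):
    c=c or eyes.calibration(n)
    v,u=np.mgrid[0:480,0:640]
    P=np.stack([(u-c['cx'])/c['fx']*d,-(v-c['cy'])/c['fy']*d,-d],-1)
    if 'mount' in c:
        M=c['mount']; P=P@M[:3,:3].T+M[:3,3]
        W=P@R.from_rotvec(st['eef_rot']).as_matrix().T+st['eef_pos']
    else: W=P@R.from_rotvec(c['rotation']).as_matrix().T+c['origin']
    W[d<=0]=np.nan
    return W
def proj(n,W,st=None):
    c=eyes.calibration(n);W=np.atleast_2d(W)
    if 'mount' in c:
        P=(W-st['eef_pos'])@R.from_rotvec(st['eef_rot']).as_matrix()
        M=c['mount'];P=(P-M[:3,3])@M[:3,:3]
    else: P=(W-c['origin'])@R.from_rotvec(c['rotation']).as_matrix()
    return np.stack([c['cx']+c['fx']*P[:,0]/-P[:,2],c['cy']+c['fy']*P[:,1]/P[:,2]],-1)
def rect(W,m):
    p=W[m][:,:2]; r=cv2.minAreaRect((p*1000).astype(np.float32)); return r
def snap(n,name):
    st=ctrl.state();p,d=eyes.read_camera(n); cv2.imwrite(f"pics/{name}.png",p[:,:,::-1]); np.savez(f"pics/{name}.npz",p=p,d=d,pos=st['eef_pos'],rot=st['eef_rot']); return p,d,st
E
python3 - <<'E'
from h import *
for n in["top","scene"]:
    z=np.load(f"pics/{n}0.npz"); W=cloud(n,z['d']); Z=W[...,2]
    print(n,'table z',np.nanmedian(Z[(abs(W[...,0]-.55)<.1)&(abs(W[...,1]+.02)<.02)]))
    x,y=W[...,0],W[...,1]
    bx=(x>.2)&(x<.7)&(y<-.03)&(y>-.3)
    m=bx&(Z>.075)&(Z<.105); print('box',m.sum(),rect(W,m),np.median(Z[m]))
    lx=(x>.2)&(x<.7)&(y>.0)&(y<.25)
    m=lx&(Z>.014)&(Z<.034); print('lid',m.sum(),rect(W,m),np.median(Z[m]))
    m=lx&(Z>.047)&(Z<.07); print('handle/knob',m.sum())
    k,l=cv2.connectedComponents(m.astype(np.uint8))
    for i in range(1,k):
        if (l==i).sum()>8: print((l==i).sum(),rect(W,l==i),np.median(Z[l==i]))
E
```

```text
top table z -0.0013519836364488391
box 851 ((467.36920166015625, -163.405029296875), (200.8366241455078, 150.88970947265625), 0.8365879058837891) 0.08751362884012348
lid 3895 ((532.7538452148438, 148.6212158203125), (268.1887512207031, 154.5109100341797), 5.428840637207031) 0.022672093858436382
handle/knob 230
52 ((586.390625, 153.37103271484375), (20.138635635375977, 19.47455406188965), 4.936273097991943) 0.05568847307309177
178 ((472.8153381347656, 143.17636108398438), (13.947164535522461, 94.8670425415039), 5.386424541473389) 0.05544579282629869
scene table z 0.0011046644715043685
box 1321 ((466.2691650390625, -163.5751190185547), (210.55323791503906, 151.1641082763672), 1.0107625722885132) 0.08918704941550182
lid 3510 ((505.78497314453125, 145.46835327148438), (221.28248596191406, 157.97886657714844), 6.054855823516846) 0.025499188125347794
handle/knob 310
238 ((474.5653076171875, 142.05213928222656), (18.45035743713379, 96.53844451904297), 5.55207633972168) 0.05676920487276793
72 ((587.5844116210938, 152.48849487304688), (21.396059036254883, 24.17018699645996), 84.73704528808594) 0.0561723951544546
```

```bash
cat >> h.py <<'E'
def down(yaw):  # yaw of tool x axis... tool y = Rz(yaw)*(+/-y)
    return (R.from_euler('z',yaw)*R.from_rotvec([np.pi,0,0]))
E
python3 - <<'E'
from h import *
for name,(x,y) in dict(lid=(.50,.146),box=(.45,-.1635)).items():
    o=down(np.pi/2+ (np.radians(5.3) if name=='lid' else np.radians(.9)))
    # choose the flip nearest current
    best=None
    for s in (0,np.pi):
        oo=(o*R.from_euler('z',s)).as_rotvec(); q=ctrl.inverse_kinematics([x,y,.3],oo); print(name,s,q)
z=np.load("pics/top0.npz")
E
```

```text
lid 0 [ 1.81016030e-01 -1.99498881e-01  1.85007639e+00 -4.44089210e-16
  1.49101514e+00  8.85135795e-02]
lid 3.141592653589793 None
box 0 [-0.46068924 -0.29971886  1.93190042  0.          1.50941109 -0.47639721]
box 3.141592653589793 [-0.46068924 -0.29971886  1.93190042  0.          1.50941109  2.66519545]
```

Run:
```python
from h import *
for name,x,y,h,yw in [('lid1',.51,.146,.27,5.3),('box1',.467,-.1635,.33,.9)]:
    ctrl.move_to([x,y,h],down(np.pi/2+np.radians(yw)).as_rotvec())
    p,d,st=snap('wrist',name)
    print(name,st['time'],st['eef_pos'])
    W=cloud('wrist',d,st=st);Z=W[...,2];X,Y=W[...,0],W[...,1]
    if name=='lid1':
        lx=(X>.2)&(X<.7)&(Y>.0)&(Y<.25)
        print('table',np.nanmedian(Z[(Z<.012)&(Z>-.01)]))
        m=lx&(Z>.012)&(Z<.034); print('lid',m.sum(),rect(W,m),np.median(Z[m]))
        m=lx&(Z>.047)&(Z<.07)
        k,l=cv2.connectedComponents(m.astype(np.uint8))
        for i in range(1,k):
            if (l==i).sum()>50: print((l==i).sum(),rect(W,l==i),np.median(Z[l==i]))
    else:
        bx=(X>.2)&(X<.7)&(Y<-.03)&(Y>-.3)
        m=bx&(Z>.075)&(Z<.105); print('box',m.sum(),rect(W,m),np.median(Z[m]))
        # inner mouth
        k,l=cv2.connectedComponents((~m).astype(np.uint8))
        for i in range(1,k):
            mm=(l==i)&np.isfinite(Z)
            if mm.sum()>1000:
                e=cv2.dilate((l==i).astype(np.uint8),np.ones((5,5)))>0
                print('hole',mm.sum(), rect(W,e&m))
```

```text
lid1 1.975 [0.50987667 0.14670852 0.26990098]
table -0.0007883651354249066
lid 35681 ((506.0088195800781, 143.83694458007812), (214.49813842773438, 153.93507385253906), 5.471860408782959) 0.023212167476672124
1889 ((473.1832275390625, 140.7361297607422), (14.328534126281738, 95.74332427978516), 5.651392459869385) 0.05586036971064143
568 ((586.1292114257812, 151.7617645263672), (21.571474075317383, 21.976511001586914), 19.50998878479004) 0.05539100075211635
box1 3.2333 [ 0.46719749 -0.16267117  0.32960857]
box 8396 ((467.30902099609375, -165.93374633789062), (200.8980712890625, 150.96067810058594), 0.9548138976097107) 0.08888131886967407
hole 269805 ((467.30902099609375, -165.93374633789062), (200.8980712890625, 150.96067810058594), 0.9548138976097107)
hole 27807 ((467.150390625, -165.4606475830078), (185.00135803222656, 136.342529296875), 0.9671950340270996)
```

View pics/lid1.png

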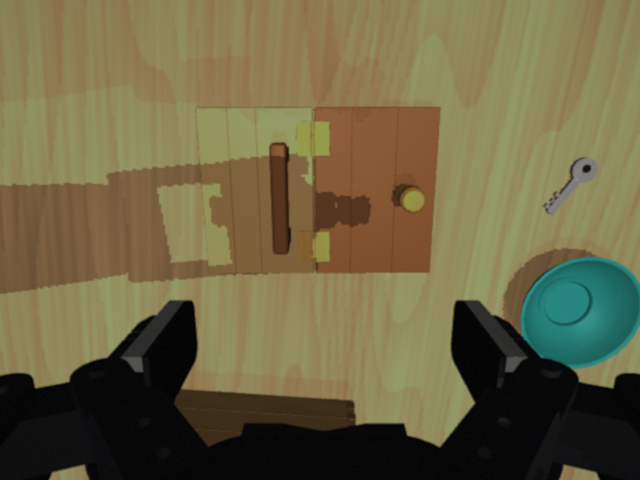

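View pics/box1.png

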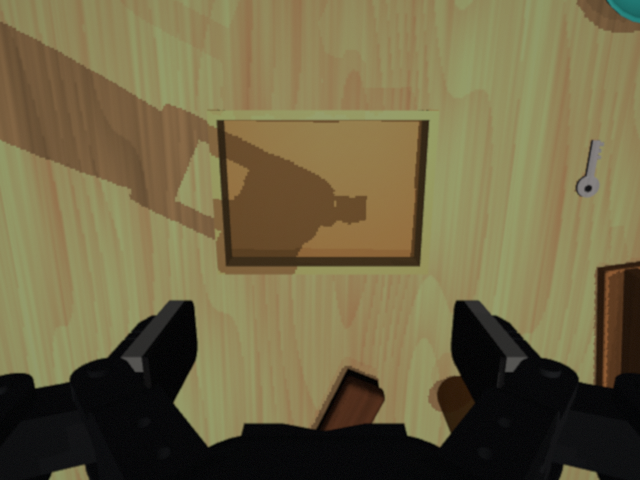

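The wrist camera agrees with the sizes: the lid is 214×154 mm at z 23 mm, the bar 96×14 mm and the box 201×151 mm. In lid1 the bar is at (279,198) and the knob at (412,199). In box1 the mouth spans (220–428, 112–268). Next I'll grip the bar.

Run:
```python
from h import *
o=down(np.pi/2+np.radians(5.5)).as_rotvec()
ctrl.move_to([.4732,.1415,.13],o)
jaws.grip(.6)
print(ctrl.move_linear([.4732,.1415,.032],rate=.08,contact_N=6), ctrl.state()['eef_pos'])
jaws.grip(0)
s=ctrl.state();print(s['time'],s['gripper_width'],s['eef_pos'],s['ft_force'])
p=s['eef_pos']
ctrl.move_linear([p[0],p[1],.06],rate=.06)
ctrl.move_linear([p[0],p[1],.20],rate=.12)
ctrl.wait(.2)
s=ctrl.state();print(s['time'],s['gripper_width'],s['eef_pos'],s['ft_force'],s['torque'])
for n in('wrist','scene'):
    p,d,st=snap(n,n+'2')
```

```text
False [0.47381579 0.14160031 0.03269625]
6.8833 0.1500105880358225 [0.47337985 0.14156822 0.03249586] [-2.60074588  0.52774743  3.31511097]
9.0167 0.15139072358342348 [0.47298919 0.14148309 0.19916697] [ 0.86938128 -0.12853855 -4.69787452] [-0.01059086  0.0672321  -0.00292262]
```

View pics/wrist2.png

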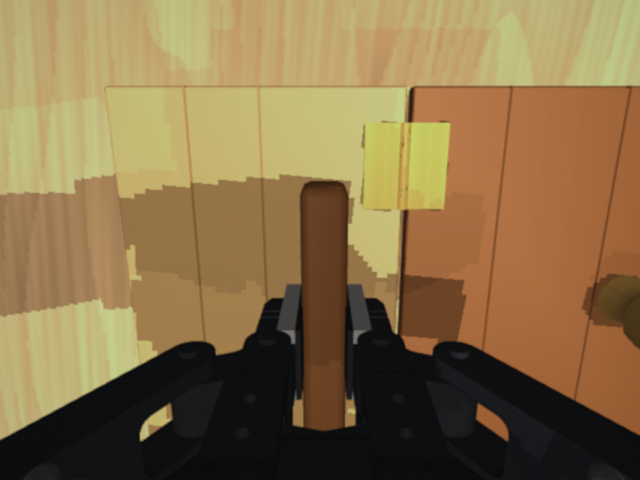

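View pics/scene2.png

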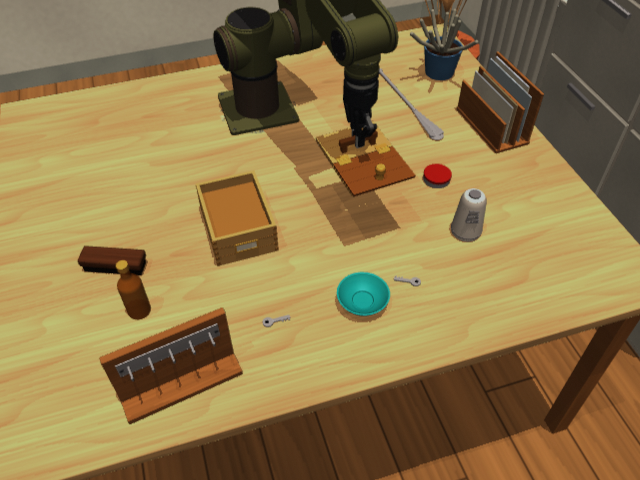

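The lid hangs cleanly from the bar: in wrist2 the bar is centred between the pads at (325,300), with the hinge line at x≈405. I'll check its tilt and in-hand offset numerically.

Run:
```python
from h import *
z=np.load("pics/wrist2.npz"); st=dict(eef_pos=z['pos'],eef_rot=z['rot']); W=cloud('wrist',z['d'],st=st)
def fit(u0,u1,v0,v1):
    P=W[v0:v1,u0:u1].reshape(-1,3); P=P[np.isfinite(P[:,2])]
    c=np.median(P,0); A=np.c_[P[:,:2]-c[:2],np.ones(len(P))]
    for _ in range(3):
        k=np.linalg.lstsq(A,P[:,2],rcond=None)[0]; r=P[:,2]-A@k; g=abs(r)<.004; A,P=A[g],P[g]
    return c,np.degrees(k[:2]),k[2]
print('board',fit(120,290,95,260)); print('flap',fit(460,630,95,260))
Rt=R.from_rotvec(z['rot']).as_matrix(); T=(W-z['pos'])@Rt  # tool coords: x_t=+y lid , y_t=+x lid
mb=(abs(W[...,2]-.193)<.012)
# left edge (lid y=+77) & back edge (x=-102)
tx,ty=T[...,0],T[...,1]
rows=[np.nanmin(ty[r][:320][mb[r][:320]]) for r in range(100,240,10)]
print('back edge ty',np.round(np.array(rows)*1000,1))
cols=[np.nanmax(tx[:150,c][mb[:150,c]]) for c in range(120,620,40)]
print('side edge tx',np.round(np.array(cols)*1000,1), np.round(ty[120,120:620:40]*1000))
m=(np.abs(W[...,2]-.2245)<.004); m[260:]=0;m[:,:280]=0;m[:,370:]=0
print('bar',m.sum(),[ (np.round(ty[r][m[r]].min()*1e3,1),np.round(ty[r][m[r]].max()*1e3,1)) for r in range(195,260,12)], 'end',tx[m].max(), np.median(W[...,2][m]))
```

```text
board (array([0.42814158, 0.18256979, 0.1900366 ]), array([0.87100835, 0.95109974]), np.float64(0.1899993601519957))
flap (array([0.54796354, 0.19407817, 0.18950722]), array([-0.32048239,  0.0473755 ]), np.float64(0.18950938127951453))
back edge ty [-72.1 -72.3 -72.3 -72.  -72.5 -72.4 -72.3 -72.  -72.1 -72.4 -72.1 -72.1
 -72.5 -72.1]
side edge tx [75.7 75.6 75.7 75.6 75.7 75.7 75.7 75.7 75.8 75.7 75.7 75.7 75.8] [-68. -55. -41. -27. -14.   0.  14.  27.  41.  55.  68.  82.  96.]
bar 3281 [(np.float64(-4.7), np.float64(7.7)), (np.float64(-5.0), np.float64(8.1)), (np.float64(-5.4), np.float64(7.6)), (np.float64(-5.4), np.float64(7.9)), (np.float64(-4.9), np.float64(8.0)), (np.float64(-5.2), np.float64(7.8))] end 0.04683431275134926 0.22256160797882696
```

Run:
```python
from h import *
o=down(np.pi/2+np.radians(.95)).as_rotvec()
x,y=.4386,-.1652
ctrl.move_linear([x,y,.20],o,rate=.15)
ctrl.move_linear([x,y,.135],rate=.1)
ctrl.wait(.1); s=ctrl.state(); print(s['time'],s['eef_pos'],s['ft_force'],s['torque'])
snap('scene','scene3'); snap('top','top3')
for zz in (.119,.1095):
    c=ctrl.move_linear([x,y,zz],rate=.025,contact_N=4)
    s=ctrl.state(); print(zz,c,s['time'],s['eef_pos'],s['ft_force'],s['torque'])
    if c: break
snap('scene','scene4')
```

```text
12.225 [ 0.43933961 -0.16557317  0.13614647] [ 0.04663432 -0.34111221 -5.53205367] [0.0427035  0.07481394 0.00097492]
0.119 False 13.1167 [ 0.43867761 -0.16525493  0.11906621] [ 0.67010275 -0.57473316 -5.1432448 ] [-0.02578539  0.07223467 -0.05349531]
0.1095 True 13.4583 [ 0.43914527 -0.16552193  0.11249578] [ 0.02093464 -0.63652755  4.46531533] [-0.06763719 -0.06309338 -0.02646101]
```

View pics/scene4.png

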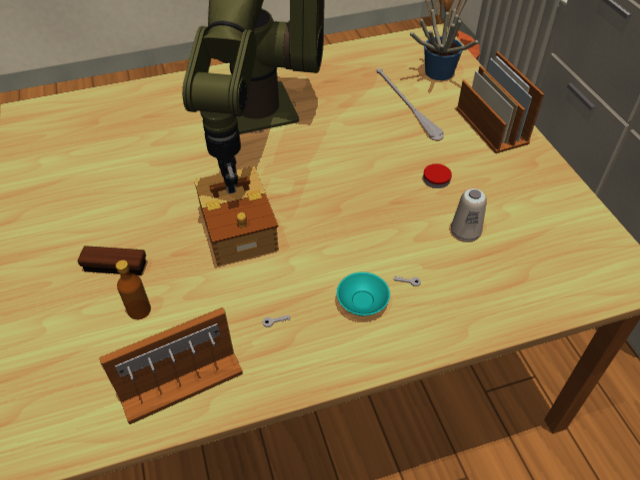

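Contact came at TCP z 0.1125, which is exactly the seated height. Now I'll release, rise and look again.

Run:
```python
from h import *
s=ctrl.state();p=s['eef_pos']
jaws.grip(.5); 
s=ctrl.state(); print(s['time'],s['gripper_width'],s['eef_pos'],s['ft_force'])
ctrl.move_linear([p[0],p[1],.17],rate=.1)
ctrl.move_linear([.467,-.1645,.34],rate=.2)
p,d,st=snap('wrist','wrist5'); print(st['time'])
W=cloud('wrist',d,st=st);X,Y,Z=W[...,0],W[...,1],W[...,2]
m=(X>.3)&(X<.62)&(Y<-.05)&(Y>-.28)
a=m&(Z>.096)&(Z<.112); r=rect(W,a); print('lid',r,np.median(Z[a]))
b=m&(Z>.127)&(Z<.15)
k,l=cv2.connectedComponents(b.astype(np.uint8))
for i in range(1,k):
    if (l==i).sum()>50: print((l==i).sum(),rect(W,l==i),np.median(Z[l==i]))
P=W[a];A=np.c_[P[:,:2]-P[:,:2].mean(0),np.ones(len(P))];print('tilt deg',np.degrees(np.linalg.lstsq(A,P[:,2],rcond=None)[0][:2]))
# IK
kn=np.array([.467,-.1635,0]); yb=np.radians(.95)
for flip in (0,np.pi):
  for th in (0,15,30,45,60):
    t=np.radians(60); g=np.array([.467+.086*np.cos(t)-.023*np.sin(t),-.164,.104+.086*np.sin(t)+.023*np.cos(t)])
    # tool z = (sin th,0,-cos th)
    o=R.from_euler('z',yb)*R.from_euler('y',-np.radians(th))*R.from_rotvec([np.pi,0,0])*R.from_euler('z',flip)
    tip=g+o.apply([0,0,.019]); print(np.degrees(flip),th,np.round(o.apply([0,0,1]),2),ctrl.inverse_kinematics(tip,o.as_rotvec()))
```

```text
13.9 0.498470882086051 [ 0.43698212 -0.1643995   0.10987338] [-0.34196758  0.42458753 -0.49051906]
15.6583
lid ((473.002685546875, -166.36898803710938), (214.8197784423828, 154.4842071533203), 0.8683205842971802) 0.10322778926956663
1973 ((440.27520751953125, -165.63218688964844), (14.24555778503418, 94.81736755371094), 0.8678345680236816) 0.13589595984909922
613 ((553.8060302734375, -164.27053833007812), (21.735971450805664, 22.25190544128418), 46.2978401184082) 0.1355014590277239
tilt deg [-0.06437934  0.09191012]
0.0 0 [ 0. -0. -1.] [-4.26827818e-01 -1.27938555e-01  2.00525876e+00 -4.44089210e-16
  1.26427245e+00  1.12738788e+00]
0.0 15 [ 0.26  0.   -0.97] [-0.48970756 -0.27266767  2.14251968  0.14552533  1.0461778   1.00579603]
0.0 30 [ 0.5   0.01 -0.87] [-0.56542767 -0.40024805  2.28160525  0.37563424  0.84684467  0.79732167]
0.0 45 [ 0.71  0.01 -0.71] [-0.64916507 -0.49382234  2.41486722  0.74518609  0.6997917   0.44926256]
0.0 60 [ 0.87  0.01 -0.5 ] [-0.72951117 -0.52519985  2.53021779  1.2642771   0.66438397 -0.05069132]
180.0 0 [ 0. -0. -1.] [-4.26827818e-01 -1.27938555e-01  2.00525876e+00 -4.44089210e-16
  1.26427245e+00 -2.01420477e+00]
180.0 15 [ 0.26  0.   -0.97] [-0.48970756 -0.27266767  2.14251968  0.14552533  1.0461778  -2.13579662]
180.0 30 [ 0.5   0.01 -0.87] [-0.56542767 -0.40024805  2.28160525  0.37563424  0.84684467 -2.34427098]
180.0 45 [ 0.71  0.01 -0.71] [-0.64916507 -0.49382234  2.41486722  0.74518609  0.6997917  -2.69233009]
180.0 60 [ 0.87  0.01 -0.5 ] None
```

View pics/wrist5.png

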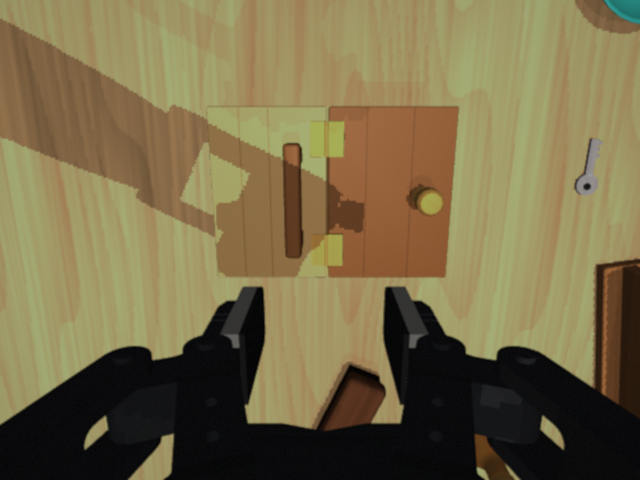

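The lid is seated: its top is at 0.1032 m measured (wrist-camera bias about −0.8 mm), tilt is under 0.1°, and its centre is within 1 mm of the box's. In wrist5 the knob is at (429,202). Next I'll turn the jaws along the hinge and fix the knob's position relative to them.

Run:
```python
from h import *
yb=np.radians(.9)
o=down(yb).as_rotvec()
ctrl.move_to([.5529,-.1648,.22],o); ctrl.wait(.2)
p,d,st=snap('wrist','wrist6'); print(st['time'],st['eef_pos'],st['gripper_width'])
W=cloud('wrist',d,st=st);X,Y,Z=W[...,0],W[...,1],W[...,2]
T=(W-st['eef_pos'])@R.from_rotvec(st['eef_rot']).as_matrix()
m=(X>.53)&(X<.58)&(Y<-.13)&(Y>-.2)&(Z>.13)&(Z<.145)
print(m.sum(),rect(W,m),np.median(Z[m]),'tool frame',[(T[m][:,i].min()+T[m][:,i].max())/2 for i in (0,1)])
```

```text
17.3583 [ 0.55294822 -0.16489836  0.22042591] 0.4998679392242126
1233 ((554.6058959960938, -164.333740234375), (22.073997497558594, 22.074920654296875), 15.476490020751953) 0.1358479159777633 tool frame [np.float64(0.001432444678462541), np.float64(-0.0004593888136839915)]
```

View pics/wrist6.png

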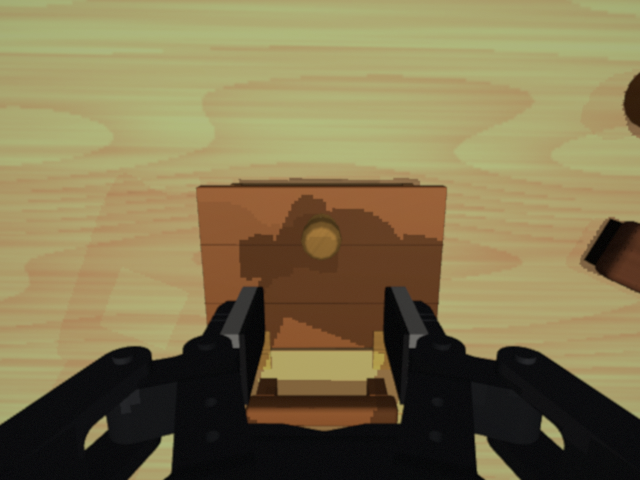

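Run:
```python
from h import *
ctrl.move_linear([.5529,-.164,.155],rate=.1); ctrl.wait(.15)
p,d,st=snap('wrist','wrist7'); print(st['time'],st['eef_pos'])
cv2.imwrite('pics/wrist7z.png',cv2.resize(p[180:400,200:450],None,fx=3,fy=2.7,interpolation=cv2.INTER_NEAREST)[:,:,::-1])
```

```text
18.3583 [ 0.55356991 -0.1642802   0.15618511]
```

View pics/wrist7z.png

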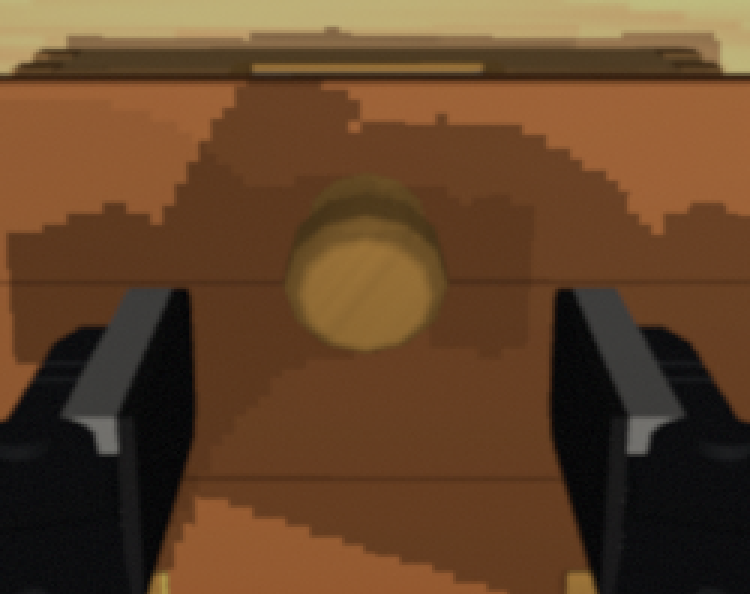

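Measured against the pads' midline (u≈324.2), the knob (u≈322) sits 0.9 mm to +y, so I'll centre on y = −0.1634. Then I'll descend and pinch.

Run:
```python
from h import *
P=[.5529,-.1634]
ctrl.move_linear(P+[.15],rate=.1); ctrl.wait(.2)
s=ctrl.state();print(s['eef_pos'],s['ft_force'])
print(ctrl.move_linear(P+[.1075],rate=.05,contact_N=6)); ctrl.wait(.2)
s=ctrl.state();print(s['eef_pos'],s['ft_force'])
jaws.grip(0); ctrl.wait(.3)
s=ctrl.state();print(s['time'],s['gripper_width'],s['eef_pos'],s['eef_rot'],s['ft_force'],s['torque'])
p,d,st=snap('wrist','wrist8'); snap('scene','scene8')
```

```text
[ 0.55290911 -0.16340298  0.15002135] [-0.04818319 -0.73478146  0.45209086]
False
[ 0.55319774 -0.16349918  0.1080015 ] [-1.09032347  0.03362316  0.50323207]
20.6833 0.2444002488033462 [ 0.55304556 -0.16339304  0.10791766] [3.14147778e+00 2.47666765e-02 4.58790087e-04] [-1.72907556  1.81207537  3.99254937] [0.18820099 0.24161054 0.02710186]
```

View pics/wrist8.png

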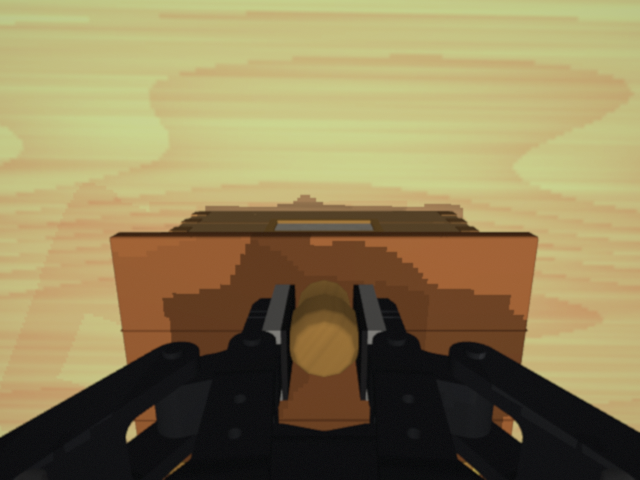

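The knob is pinched between the pads, at (324,335) in the picture. I'll swing up in steps about the hinge, turning the tool with the flap and watching the force.

```bash
cat >> h.py <<'E'
P0=np.array([.5529,-.1634,.1075]); O0=down(np.radians(.9))
HNG=np.array([.4669,-.1648,.104]); AX=R.from_euler('z',np.radians(.9)).apply([0,-1,0])
def swing(deg,corr=np.zeros(3),rate=.04):
    r=R.from_rotvec(AX*np.radians(deg))
    return ctrl.move_linear(HNG+r.apply(P0-HNG)+corr,(r*O0).as_rotvec(),rate=rate)
E
python3 - <<'E'
from h import *
for a in (4,8,12,16,20):
    swing(a); s=ctrl.state(); print(a,s['time'],np.round(s['ft_force'],2),np.round(s['torque'],3),s['gripper_width'])
ctrl.wait(.15);s=ctrl.state(); print(a,s['time'],np.round(s['ft_force'],2),np.round(s['torque'],3))
snap('scene','scene9')
cv2.imwrite('pics/scene9z.png',cv2.resize(cv2.imread('pics/scene9.png')[120:320,140:340],None,fx=3,fy=3))
E
```

```text
4 21.0833 [ 1.84  1.13 -0.66] [ 0.039 -0.276  0.016] 0.24163817751613403
8 21.3833 [ 1.02 -0.14 -0.46] [ 0.017 -0.091  0.075] 0.24144365805924217
12 21.6833 [ 0.42  0.23 -0.29] [0.019 0.058 0.004] 0.2392948073882521
16 21.9833 [ 1.01  1.21 -0.43] [0.097 0.027 0.031] 0.23624093941069021
20 22.2833 [1.49 0.68 0.31] [0.129 0.068 0.086] 0.23896043207360482
20 22.4333 [ 0.52  0.32 -0.01] [0.09  0.068 0.012]
```

View pics/scene9z.png

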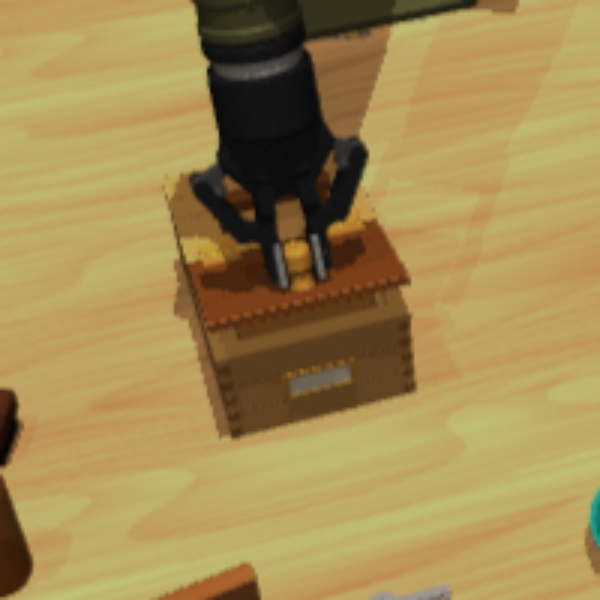

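The flap is rising, the lid is still seated and the forces are about 1 N. I'll continue to 60°, stopping if the force grows.

Run:
```python
from h import *
for a in range(24,61,4):
    swing(a); s=ctrl.state(); print(a,round(s['time'],2),np.round(s['ft_force'],2),np.round(s['torque'],3),s['gripper_width'])
    if np.linalg.norm(s['ft_force'])>4: print('STOP');break
ctrl.wait(.3);s=ctrl.state(); print(a,s['time'],np.round(s['ft_force'],2),np.round(s['torque'],3),s['eef_pos'])
r=R.from_rotvec(s['eef_rot'])*O0.inv(); print('tool turn',np.degrees(r.as_rotvec()), 'err',s['eef_pos']-(HNG+R.from_rotvec(AX*np.radians(a)).apply(P0-HNG)))
for n in('scene','top','wrist'): snap(n,n+'10')
cv2.imwrite('pics/scene10z.png',cv2.resize(cv2.imread('pics/scene10.png')[120:320,140:340],None,fx=3,fy=3))
```

```text
24 22.78 [1.31 0.64 0.19] [ 0.185 -0.012  0.093] 0.2410895981154924
28 23.08 [2.27 0.77 1.18] [ 0.088 -0.017  0.074] 0.23989742737405
32 23.38 [1.39 0.33 1.24] [ 0.105 -0.077  0.072] 0.24495176931218757
36 23.68 [2.65 1.39 3.23] [ 0.192 -0.378  0.111] 0.24270576739782151
STOP
36 23.9833 [4.16 0.94 3.75] [ 0.171 -0.648  0.112] [ 0.53510107 -0.16384037  0.15809966]
tool turn [ 5.45519902e-01 -3.60404462e+01  1.13487718e-02] err [ 0.00068275 -0.00015004  0.00071188]
```

View pics/scene10z.png

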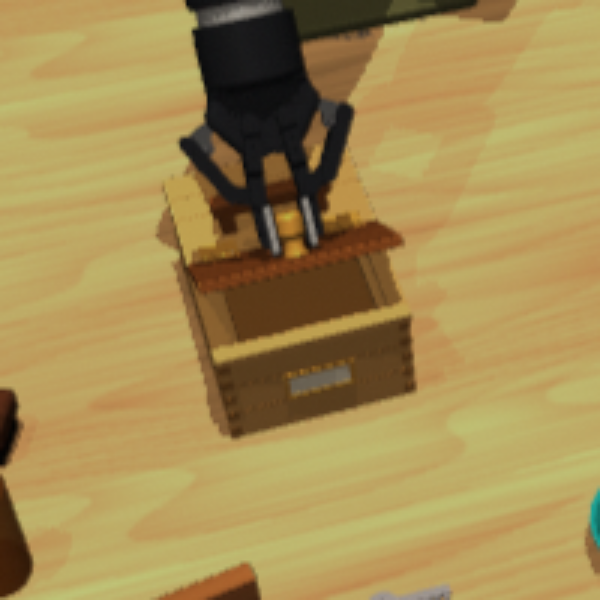

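View pics/wrist10.png

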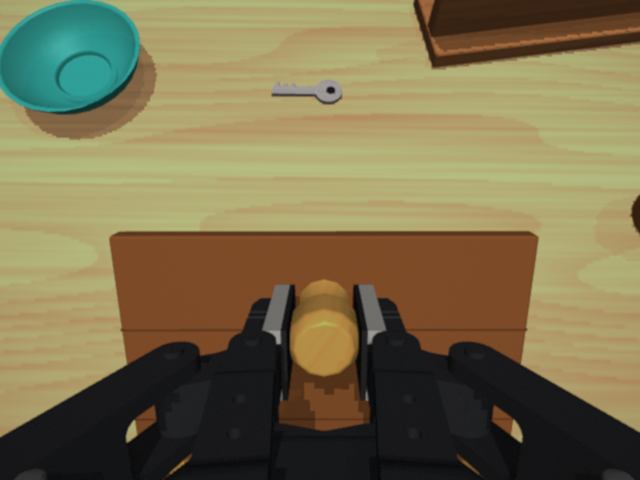

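Force builds radially inward, so my arc is about 1 mm tight. Nothing is lifting. I'll add compliance in x and z: shift the path by roughly 0.17 mm/N and continue.

Run:
```python
from h import *
corr=np.zeros(3)
def upd(g):
    global corr
    f=ctrl.state()['ft_force'].copy(); f[1]=0
    corr=corr+g*1e-3*f
upd(.17); swing(36,corr); ctrl.wait(.1); s=ctrl.state(); print(np.round(s['ft_force'],2),np.round(s['torque'],3),corr*1e3)
upd(.12)
for a in range(39,61,3):
    swing(a,corr); ctrl.wait(.08); s=ctrl.state(); print(a,round(s['time'],2),np.round(s['ft_force'],2),np.round(s['torque'],3),np.round(corr*1e3,2))
    if np.linalg.norm(s['ft_force'])>5: print('STOP');break
    upd(.15)
swing(a,corr);ctrl.wait(.4);s=ctrl.state(); print(a,s['time'],np.round(s['ft_force'],2),np.round(s['torque'],3),s['eef_pos'],corr)
r=R.from_rotvec(s['eef_rot'])*O0.inv(); print('tool turn',np.degrees(r.as_rotvec()))
for n in('scene','top','wrist'): snap(n,n+'11')
cv2.imwrite('pics/scene11z.png',cv2.resize(cv2.imread('pics/scene11.png')[120:320,140:340],None,fx=3,fy=3))
```

```text
[ 3.43 -0.55  3.37] [-0.067 -0.418 -0.04 ] [0.83068023 0.         0.7865423 ]
39 24.83 [ 2.21 -0.    1.5 ] [ 0.06  -0.026  0.065] [1.24 0.   1.19]
42 25.18 [ 0.97  1.11 -0.52] [0.14  0.246 0.147] [1.57 0.   1.42]
45 25.52 [-1.01  1.59 -1.94] [0.083 0.499 0.077] [1.72 0.   1.34]
48 25.86 [-0.68  1.08 -2.58] [0.089 0.703 0.078] [1.57 0.   1.05]
51 26.2 [ 0.11 -0.56 -3.27] [ 0.051  0.746 -0.047] [1.47 0.   0.66]
54 26.54 [ 0.16 -0.28 -2.45] [0.012 0.737 0.006] [1.48 0.   0.17]
57 26.88 [-0.41 -0.26 -1.16] [0.012 0.601 0.104] [ 1.51  0.   -0.2 ]
60 27.23 [0.44 1.13 0.26] [0.053 0.414 0.102] [ 1.45  0.   -0.37]
60 27.875 [ 0.28 -0.01  0.81] [0.09  0.075 0.104] [ 0.50853737 -0.16422722  0.18028903] [ 0.001514    0.         -0.00033152]
tool turn [ 9.31453584e-01 -6.00216477e+01  2.26757223e-03]
```

View pics/scene11z.png

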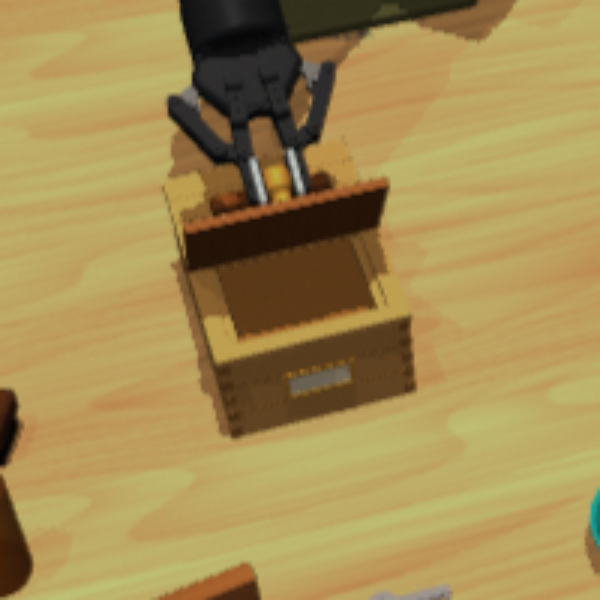

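View pics/wrist11.png

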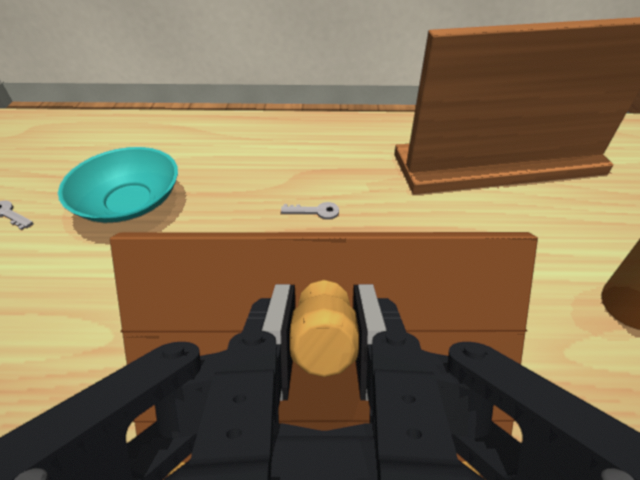

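The flap is at about 60° and the lid looks seated. I'll verify the angle and the seating numerically.

Run:
```python
from h import *
z=np.load('pics/wrist11.npz');st=dict(eef_pos=z['pos'],eef_rot=z['rot']);W=cloud('wrist',z['d'],st=st)
for (u0,u1,v0,v1) in [(140,260,250,320),(390,510,250,320)]:
    P=W[v0:v1,u0:u1].reshape(-1,3);P=P[np.isfinite(P[:,2])];c=np.median(P,0)
    P=P[np.linalg.norm(P-c,axis=1)<.08]
    n=np.linalg.svd(P-P.mean(0),full_matrices=False)[2][2]; n*=np.sign(n[2]); print('flap angle wrist',np.degrees(np.arctan2(-n[0],n[2])),n,c)
for n_ in('top','scene'):
    z=np.load(f'pics/{n_}11.npz');W=cloud(n_,z['d']);X,Y,Z=W[...,0],W[...,1],W[...,2]
    reg=(X>.36)&(X<.60)&(Y<-.08)&(Y>-.25)
    b=reg&(Z>.094)&(Z<.114)
    P=W[b&(X<.46)]; A=np.c_[P[:,:2]-[.416,-.165],np.ones(len(P))]
    if len(P)>20:
        k=np.linalg.lstsq(A,P[:,2],rcond=None)[0];print(n_,'board z',k[2],'tilt',np.degrees(k[:2]),len(P))
    f=reg&(X>.535)&(X<.567)&(Z>.08); print('front frame z',np.median(Z[f]),f.sum(), rect(W,b))
    P=W[reg&(Z>.12)&(X>.47)&(X<.54)&(abs(Y+.165)>.035)]
    if len(P)>30:
        n=np.linalg.svd(P-P.mean(0),full_matrices=False)[2][2];n*=np.sign(n[2]);print('flap',np.degrees(np.arctan2(-n[0],n[2])),len(P),'top edge',P[:,2].max(),'exp',.104+.112*np.sin(np.pi/3))
# model projection for visual check: lid at 0.4671,-.165,z .08
img=cv2.imread('pics/scene11.png');S=3;img=cv2.resize(img[120:320,140:340],None,fx=4,fy=3*1.0)
Rz=R.from_euler('z',.016)
def L(pts,col):
    q=proj('scene',np.array([.467,-.1648,.08])+Rz.apply(np.array(pts)/1000)); q=(q-[140,120])*[4,3]
    cv2.polylines(img,[q.astype(int)],True,col,1)
L([[-102,-77,24],[0,-77,24],[0,77,24],[-102,77,24]],(255,0,0))
L([[-102,-77,10],[102,-77,10],[102,77,10],[-102,77,10]],(0,255,0))
t=np.pi/3;e=[112*np.cos(t),112*np.sin(t)+24]
L([[0,-77,24],[e[0],-77,e[1]],[e[0],77,e[1]],[0,77,24]],(0,0,255))
cv2.imwrite('pics/ov11.png',img)
```

```text
flap angle wrist 58.48605391409627 [-0.85117716  0.0559583   0.52188706] [ 0.51659287 -0.11972874  0.18480387]
flap angle wrist 58.79066954358415 [-0.8528883  -0.07473096  0.51671736] [ 0.51814852 -0.21163031  0.18429934]
top board z 0.10241153714608106 tilt [ 0.53761966 -0.19141211] 720
front frame z 0.09398034699540803 358 ((469.1731872558594, -163.55502319335938), (203.80767822265625, 154.51991271972656), 1.0862491130828857)
flap 60.42247145905459 728 top edge 0.22013751476283283 exp 0.20099484522385713
scene board z 0.1058560558713765 tilt [0.87526947 0.20884834] 574
front frame z 0.09610796871750482 445 ((469.0531005859375, -163.40240478515625), (212.48760986328125, 155.02880859375), 1.014890432357788)
flap 65.53708935665601 559 top edge 0.22218246158121946 exp 0.20099484522385713
```

View pics/ov11.png

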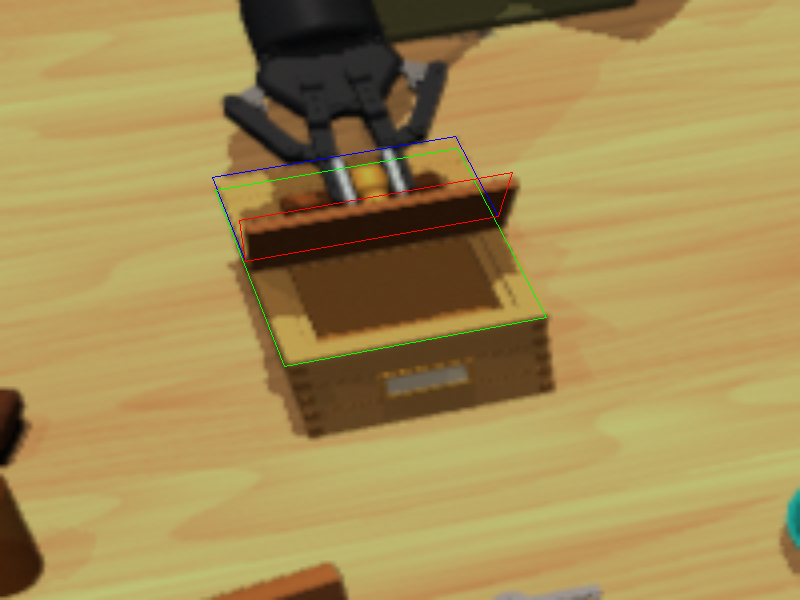

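Run:
```python
from h import *
def pl(name,box):
    z=np.load(f'pics/{name}.npz');c=eyes.calibration('wrist');W=cloud('wrist',z['d'],st=dict(eef_pos=np.zeros(3),eef_rot=np.zeros(3)))
    P=W[box[2]:box[3],box[0]:box[1]].reshape(-1,3);P=P[np.isfinite(P[:,2])];P=P[np.linalg.norm(P-np.median(P,0),axis=1)<.08]
    n=np.linalg.svd(P-P.mean(0),full_matrices=False)[2][2];n*=-np.sign(n[2]);return np.degrees(np.arctan2(n[0],-n[2])),P.mean(0)
for b in [(140,260,250,320),(390,510,250,320)]:
    for n in('wrist8','wrist10','wrist11'): print(n,pl(n,b))
for cam,a_,b_ in (('scene','scene8','scene11'),('scene','scene4','scene11'),('top','top3','top11')):
    A=cloud(cam,np.load(f'pics/{a_}.npz')['d']);z=np.load(f'pics/{b_}.npz');B=cloud(cam,z['d'])
    for nm,lo,hi in(('rear L',(.37,-.135),(.45,-.092)),('rear R',(.37,-.24),(.45,-.195)),('table',(.6,-.2),(.65,-.1)),('rear strip',(.37,-.24),(.39,-.09)),('mid strip',(.443,-.24),(.460,-.09))):
        g=lambda W:(W[...,0]>lo[0])&(W[...,0]<hi[0])&(W[...,1]>lo[1])&(W[...,1]<hi[1])
        m=g(A)&g(B)&(abs(A[...,2]-B[...,2])<.006)
        if m.sum()>5: print(a_,b_,nm,m.sum(),'dz mm',np.median(B[m][:,2]-A[m][:,2])*1e3,'z',np.median(B[m][:,2])*1e3)
```

```text
wrist8 (np.float64(1.149855344156335), array([ 0.00781152, -0.04433106,  0.00520916]))
wrist10 (np.float64(0.6416967952273553), array([ 0.00784402, -0.04432347,  0.00511544]))
wrist11 (np.float64(1.5768544478069249), array([ 0.00785899, -0.04432855,  0.0051567 ]))
wrist8 (np.float64(0.7372230149601531), array([0.00764281, 0.04743153, 0.00539964]))
wrist10 (np.float64(0.3984950409612964), array([0.00763527, 0.04742595, 0.00540988]))
wrist11 (np.float64(1.2102214807205), array([0.00759077, 0.0474562 , 0.00553156]))
scene8 scene11 rear L 36 dz mm -0.5552589358694959 z 105.43886122628177
scene8 scene11 rear R 289 dz mm -0.0124665187406503 z 105.85344349986813
scene8 scene11 table 684 dz mm 0.18474591895090153 z 0.9792787228632971
scene8 scene11 rear strip 117 dz mm -0.5406415792326147 z 105.138141804483
scene8 scene11 mid strip 37 dz mm 0.5955796575030092 z 133.63536175802747
scene4 scene11 rear L 170 dz mm 0.11620246658250455 z 106.75636942686506
scene4 scene11 rear R 282 dz mm 0.29441756730252955 z 105.99445377133642
scene4 scene11 table 684 dz mm -0.06625005010463259 z 1.007825299950471
scene4 scene11 rear strip 169 dz mm 0.08901105051473124 z 105.42446644655156
scene4 scene11 mid strip 86 dz mm 0.5504367471633742 z 134.7420538621258
top3 top11 table 441 dz mm -0.3022816472106893 z -1.5779188509215114
```

The panel moved less than 0.5° relative to the tool, so the flap is at 60° to within about 1°. The rear board heights are unchanged to about 0.5 mm and the front frame is at its seated height. I'll do one last state check, then sign off.

Run:
```python
from h import *
ctrl.wait(.5); s=ctrl.state(); print(s['time'],s['eef_pos'],np.round(s['ft_force'],2),np.abs(s['joint_vel']).max(),s['gripper_width'])
snap('scene','scene12'); workorder.sign_off()
```

```text
28.525 [ 0.50853551 -0.16426219  0.1802771 ] [-0.02  0.12  3.49] 0.0021302982191013452 0.243106768627182
the job is handed in; nothing more can be done
```

The lid is back on the bamboo box with its flap over the front, and the gripper is holding the flap open by its knob at about 60°. I handed the job in at 28.5 s of the 54 s allowed.

- **Seating:** I lowered the lid until it made contact at exactly its seated height, then let go. After release it lay level within 0.1° and within about 1 mm of the box's centre.
- **Swing:** Part-way up, at 36°, my path was about 1 mm too tight and the force rose to about 5.7 N, pressing inward and down. I paused, adjusted the path using the force readings and carried on to 60°.
- **Flap angle:** The tool had turned 60.0° and the flap moved less than 0.5° relative to it. The cameras disagree: fitting the flap's surface gave 58.6° from the wrist, 60.4° from the top and 65.5° from the scene camera. I trust the scene figure least, because few pixels show the flap from there.
- **Lid after the swing:** Board heights were unchanged within about 0.5 mm, except 0.6 mm on a strip near the handle, and the front frame was at its seated height. Direct plane fits of the board showed 0.5–0.9° of tilt, but they include pixels of the handle and gripper. The top camera puts the lid up to 2 mm forward of the box's centre, within the fit's play and the calibration error.
- **Final state:** The arm was still and the grip was holding. The last reading showed 3.5 N upward on the tool, up from 0.8 N just before. That would mean the gripper pressing the flap down, not lifting the lid, and I did not look into it further.
- **Other items:** I did not touch the other things on the console. I did not measure their positions again afterwards.

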